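Load the battery checker and hold its test slide at the mark

TASK

Check the three spare batteries standing on the side table: stand each one fully down in a well of its own size on the battery checker, the two thicker, longer ones in the row of wide wells and the thinner, shorter one in the row of narrow wells (either well). Then take the red handle of the spring-return test slide, pull it towards the front of the checker until its white pointer stands over the orange mark, and finish while still holding it there with the gripper, since it springs back if let go. Leave the other things on the table where they are.

Things in the scene. Friction and masses are not known exactly. Their poses are not given: they have to be found in the camera images.
- large_1: thicker battery (black lower part, copper-coloured top, small steel button), loose, standing upright on the table: cylinder 14.5 mm diameter, 50.5 mm tall, 24 g. Origin: centre of its lower end, z up along it. The three batteries swap places from start to start and stand 50 mm or more apart
- large_2: the second thicker battery, the same as large_1
- small_1: thinner battery with the same colours: cylinder 10.5 mm diameter, 44.5 mm tall, 12 g, loose, standing upright. Origin: centre of its lower end, z up
- checker: battery checker, white and grey plastic, fixed. Origin on the table under the middle; x to its back, -x to its front (faces the robot within 17 degrees), y left seen from the robot. In mm: white well block x -65..65, y -80..20, top z 30, four round wells from above; grey slide lane x -65..65, y 20..104, top z 12, with a dark rail with light ticks at y 80..104, top z 18
- large_well_a (a point): centre of the floor of a wide well: 18.5 mm diameter, 22 mm deep (floor at z 8 mm, mouth at z 30 mm, 2.5 mm chamfer). At checker x 32, y -55 mm. A seated thick battery stands 28.5 mm out of the block. Axes as the checker's
- large_well_b (a point): the other wide well, at checker x 32, y -5 mm
- small_well_a (a point): centre of the floor of a narrow well: 13.5 mm diameter, 22 mm deep (too narrow for a thick battery), floor at z 8 mm, mouth at z 30 mm, 2.5 mm chamfer. At checker x -32, y -55 mm. A seated thin battery stands 22.5 mm out of the block. Axes as the checker's
- small_well_b (a point): the other narrow well, at checker x -32, y -5 mm
- test_slide (a joint): travel of the test slide in m: 0 at rest (spring holds it to the back), growing as it is pulled towards the checker's front (-x), stop at 0.070. The spring takes about 3.6 N to start and 1.2 N more for each 10 mm, and pulls it back when let go
- grip (a point): point in the middle of the red handle, 52 mm above the table: an upright plate 14 mm thick along the checker's x, 34 mm wide along y, from z 24 to 69 mm, on a dark carriage (40 x 36 mm, top at z 24 mm). At rest at checker x 35, y 50 mm. Fingers on its front and back faces (closing along the checker's x) fit from above. Axes as the checker's
- pointer (a point): middle of the outer part of the white pointer (3 mm wide) that reaches from the carriage over the ticked rail; moves with the handle and has the same checker x; at rest checker x 35, y 92 mm
- mark: orange mark clipped over the ticked rail, 10 mm wide along the checker's x, 26 mm long along y, 2 mm thick; fixed, but elsewhere along the rail at each start, 25 to 55 mm in front of the pointer's rest place. Origin: middle of the mark, at the rail's top; axes as the checker's. On the mark: the pointer's centre line within its 10 mm width
- tumbler: bystander: stainless steel tumbler with a black twist cap, 78 mm diameter, 195 mm tall, loose. Origin under its centre
- remote: bystander: silver remote lying crosswise (long side along y), 44 x 170 x 18 mm, loose
- gamepad: bystander: teal gamepad, about 100 x 170 x 45 mm, loose
- bowl: bystander: small blue ceramic bowl with other batteries, 110 mm diameter, 45 mm tall; these stay in it
- coasters: bystander: stack of round coasters, 94 mm diameter, 24 mm high, loose
- glasses_case: bystander: brown spectacles case, 60 x 155 x 36 mm, loose

How it is judged:
On the way, in this order (a step that is already met when the one before it is completed fails the run):
1. the three batteries are seated in wells of their own size, with the test slide still at rest (((z of large_1 in the frame of large_well_a between -0.004 and 0.003 m and horizontal distance between large_1 and large_well_a below 0.006 m and angle between large_1's own z axis and vertical below 0.25 rad) or (z of large_1 in the frame of large_well_b between -0.004 and 0.003 m and horizontal distance between large_1 and large_well_b below 0.006 m and angle between large_1's own z axis and vertical below 0.25 rad)) and ((z of large_2 in the frame of large_well_a between -0.004 and 0.003 m and horizontal distance between large_2 and large_well_a below 0.006 m and angle between large_2's own z axis and vertical below 0.25 rad) or (z of large_2 in the frame of large_well_b between -0.004 and 0.003 m and horizontal distance between large_2 and large_well_b below 0.006 m and angle between large_2's own z axis and vertical below 0.25 rad)) and ((z of small_1 in the frame of small_well_a between -0.004 and 0.003 m and horizontal distance between small_1 and small_well_a below 0.006 m and angle between small_1's own z axis and vertical below 0.25 rad) or (z of small_1 in the frame of small_well_b between -0.004 and 0.003 m and horizontal distance between small_1 and small_well_b below 0.006 m and angle between small_1's own z axis and vertical below 0.25 rad)) and value of joint test_slide below 0.008 m), for 0.2 s.
2. the gripper holds the test slide with its pointer on the orange mark (x of pointer in the frame of mark between -0.005 and 0.005 m and contact force between test_slide and the fingers above 2 N), for 0.3 s.
At the end, for the whole second after the job is handed in: batteries seated in wells of their size (foot within 3 mm of the floor, 6 mm of the centre, within 14 degrees of upright), untouched; slide still, pointer within 5 mm of the middle of the mark, held by the fingers (over 2 N) and propped by no battery; ends holding (all of step 2 and ((z of large_1 in the frame of large_well_a between -0.004 and 0.003 m and horizontal distance between large_1 and large_well_a below 0.006 m and angle between large_1's own z axis and vertical below 0.25 rad) or (z of large_1 in the frame of large_well_b between -0.004 and 0.003 m and horizontal distance between large_1 and large_well_b below 0.006 m and angle between large_1's own z axis and vertical below 0.25 rad)) and ((z of large_2 in the frame of large_well_a between -0.004 and 0.003 m and horizontal distance between large_2 and large_well_a below 0.006 m and angle between large_2's own z axis and vertical below 0.25 rad) or (z of large_2 in the frame of large_well_b between -0.004 and 0.003 m and horizontal distance between large_2 and large_well_b below 0.006 m and angle between large_2's own z axis and vertical below 0.25 rad)) and ((z of small_1 in the frame of small_well_a between -0.004 and 0.003 m and horizontal distance between small_1 and small_well_a below 0.006 m and angle between small_1's own z axis and vertical below 0.25 rad) or (z of small_1 in the frame of small_well_b between -0.004 and 0.003 m and horizontal distance between small_1 and small_well_b below 0.006 m and angle between small_1's own z axis and vertical below 0.25 rad)) and velocity of joint test_slide between -0.01 and 0.01 m/s and contact force between test_slide and large_1 below 0.2 N and contact force between test_slide and large_2 below 0.2 N and contact force between test_slide and small_1 below 0.2 N and contact force between each of large_1, large_2, small_1 and the fingers below 0.2 N); the arm keeps its last pose, push and grip.
It fails at once if one of the bystanders is shoved more than 25 mm (distance of any of tumbler, remote, gamepad, bowl, coasters, glasses_case from where it was at the start of the episode above 0.025 m).
It fails at once if one of the bystanders is tipped over (angle between any of tumbler, remote, gamepad, bowl, coasters, glasses_case's own z axis and vertical above 0.4 rad).
It also fails if it takes over 72 s, if anything falls off the work surface, if the arm or the gripper's body presses on something with over 40 N, if the wrist force passes 120 N, or if a joint passes its speed limit or range.

ROBOT

A 6-joint arm with a two-finger parallel gripper is mounted at the origin on the work surface. World frame = base frame: x ahead of the robot, y to its left, z up, the work surface at z = 0. Lengths are in m, angles in rad, forces in N, time in s.
With the tool pointing down it reaches from about 0.3 to 0.775 m from the base axis. Payload 14.6 kg.
Tool frame: the origin (TCP) lies at the very end of the fingers, on their centre line; the grasp point (between the pads) lies 19 mm behind it; z points along the fingers, y is the line along which they close (so a half turn about z gives the same grasp; the last joint's range is limited). The gripper opens to 94 mm and grips with 3 to 60 N. Pads are 16 mm wide; open, the fingers measure 119 mm over their backs; the gripper's body (75 mm by 177 mm) begins 78 mm behind the grasp point.
Start: joints at [-1.291, 0.3, 1.521, -0, 1.321, -0.067], TCP at [0.187, -0.517, 0.205] pointing down, gripper open.
Joint ranges: [-3.03, 3.03], [-0.79, 2.21], [0.23, 2.52], [-1.04, 4.18], [0, 3.07], [-2.55, 2.55]. Speed limits (rad/s): [2.22, 2.22, 2.57, 3.14, 3.14, 3.14].

INTERFACE

Orientations are given as [roll, pitch, yaw] about the fixed x, y, z axes, in that order (R = Rz(yaw) Ry(pitch) Rx(roll)).
In Python, from station import ctrl, cams gives the robot as it stands. The module is installed in compiled form; this text tells all that it offers.
- The arm moves only by the tool arm_command, never from a script. Its argument "plan" is a list that holds one entry, the list of rows, each a list of 7 numbers: the shift along the tool's x, y, z in a scale on which 1.0 is 600 mm, then the turn, a rotation vector about the tool's x, y, z in parts of the range, where 1.0 means 120 degrees, then the closure, from -1 (fully open) to 1 (shut). A call has 1 to 12 rows; each row is the pose to reach, as a shift and turn from the pose commanded when the call began, along the tool's axes at that moment; what a row does not reach only later rows make up. A row lasts 1/10 s, in which the tool goes at most 50 mm and 8.59 degrees, less where a joint would pass 70% of its speed; a pose out of reach is approached as far as the arm can. Shift and turn numbers lie between -1 and 1, and a call with a number outside is refused. A call with a gripper value outside its range is refused whole. The fingers move at their own pace and stop on an object; "squeeze" is the grip in N (left out, the last holds). Time passes only in rows, so rows that repeat a pose let the fingers close. It gives the time, the measured TCP pose, the force, the opening and the grip force at its end, in the units of the state.
- ctrl.get_obs(): the state, without advancing time (a new reading comes with each control period).
- cams.camera(name): name is "side" or "top" or "wrist"; returns (picture, depth): 480x640x3 uint8, blue, green, red; 480x640 float32, m along the optical axis (not along the pixel's ray), 0 where there is no reading.
- cams.camera_info(name): a dict with "fx", "fy", "cx", "cy" (pixels), "world_to_cam" (4x4, takes a point from world to camera coordinates). Camera axes: x right, y down, z forward; pixel columns grow to the right and rows downward; lengths in m; the calibration is good to about 2 mm. A picture is of the moment at which its call begins: read the wrist's pose just before it. camera_info takes no time and is no camera call; for the wrist camera it gives the pose at the moment of the call.
- ctrl.hand_in(): hands the job in; it is judged then, once.
The state is a dict: "time_s": time; "qpos": joint angles; "joint_vel": joint speeds; "tau": joint torques, N m; "ee_pos": TCP position; "eef_rot": TCP orientation; "force": force on the tool from outside, world axes, zero at the start; "moment": the same for the moment, N m; "grip_width": finger opening in m; "grip_force": force on a finger pad.
Only numpy, scipy, OpenCV 4.12 (cv2) and the standard library are available. Lean on these libraries where they do the work, as an engineer would, in place of code of your own. Each camera call takes 0.05 s, during which the arm holds its last target. There are 200 camera calls.

## Working session

There is one attempt and no reset: what is moved stays moved. The work goes in short steps, Python scripts to look and compute and a tool call to move; the robot and the scene stay as the last step left them, time stands still between calls to the robot, and variables do not carry over. Pictures are saved under pics/ and viewed, at most 10 in all, crops included, and the job is handed in when it is done.

Besides the shell and the picture viewer there is one more tool, called after "Request:" as name(argument=value, ...) on one line, values as JSON. arm_command: Moves the arm, as the interface text tells. Its arguments: {"type":"object","properties":{"plan":{"type":"array"},"squeeze":{"type":"number"}},"required":["plan"]}

```bash
mkdir -p pics; python3 - <<'E'
from station import ctrl,cams
import cv2,numpy as np
o=ctrl.get_obs();print(o)
for n in("top","side"):
    p,d=cams.camera(n);cv2.imwrite(f"pics/{n}0.png",p);np.savez(f"{n}0.npz",p=p,d=d)
    i=cams.camera_info(n);print(n,i)
print(cams.camera_info("wrist"))
E
```

```text
{'time_s': 0.0, 'qpos': array([-1.29059371e+00,  3.00477211e-01,  1.52159400e+00, -1.12706115e-05,
        1.32069085e+00, -6.66058364e-02]), 'joint_vel': array([-6.84480733e-04, -3.36770558e-04, -1.70437255e-03,  2.80503010e-04,
        6.37523573e-05,  5.75543410e-05]), 'tau': array([-1.10836361e-03, -5.31810236e+01, -3.52740812e+01,  7.08270329e-02,
        2.43495737e-02, -9.55457358e-05]), 'ee_pos': array([ 0.1868615 , -0.51700075,  0.20487751]), 'eef_rot': array([-3.14042511e+00, -6.69393316e-05,  3.46811207e-01]), 'force': array([ 0.21248686, -0.21977017,  0.30884098]), 'moment': array([-0.0077575 ,  0.00086819,  0.05073888]), 'grip_force': 0.0, 'grip_width': 0.09405792150694177}
top {'fx': 551.5781761965522, 'fy': 551.5781761965522, 'cx': 309.16494313755726, 'cy': 243.50636189932757, 'world_to_cam': array([[-2.09621584e-02, -9.99710988e-01, -1.17698363e-02,
        -7.48146936e-04],
       [-9.82569614e-01,  2.27748334e-02, -1.84494607e-01,
         5.59547997e-01],
       [ 1.84709342e-01,  7.69727834e-03, -9.82763049e-01,
         1.57221298e+00],
       [ 0.00000000e+00,  0.00000000e+00,  0.00000000e+00,
         1.00000000e+00]])}
side {'fx': 596.7393067073104, 'fy': 596.7393067073104, 'cx': 316.97513556415623, 'cy': 233.98353408192057, 'world_to_cam': array([[-0.98807809, -0.1528532 ,  0.01837357,  0.53352095],
       [-0.11983208,  0.68866283, -0.71511102,  0.11890388],
       [ 0.09665381, -0.70878728, -0.69876937,  1.39098863],
       [ 0.        ,  0.        ,  0.        ,  1.        ]])}
{'fx': 404.1270446302219, 'fy': 404.1270446302219, 'cx': 320.8282178526114, 'cy': 236.34386637016138, 'world_to_cam': array([[ 0.34073903, -0.94015415, -0.00266168, -0.55029887],
       [-0.90548894, -0.32893445,  0.26812667, -0.02766107],
       [-0.25295592, -0.0889511 , -0.96337999,  0.39249824],
       [ 0.        ,  0.        ,  0.        ,  1.        ]])}
```

View pics/top0.png

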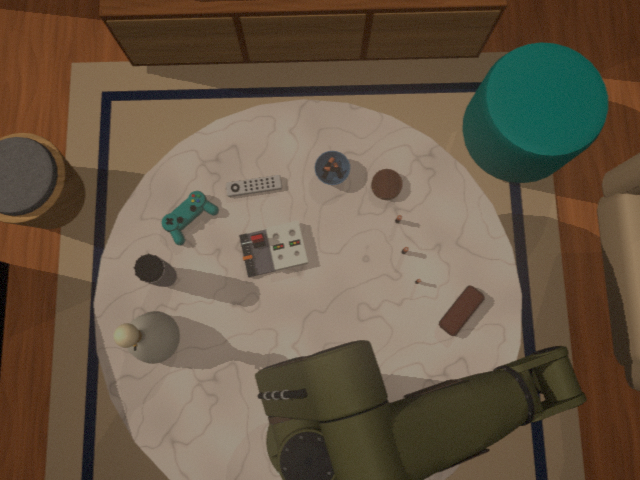

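View pics/side0.png

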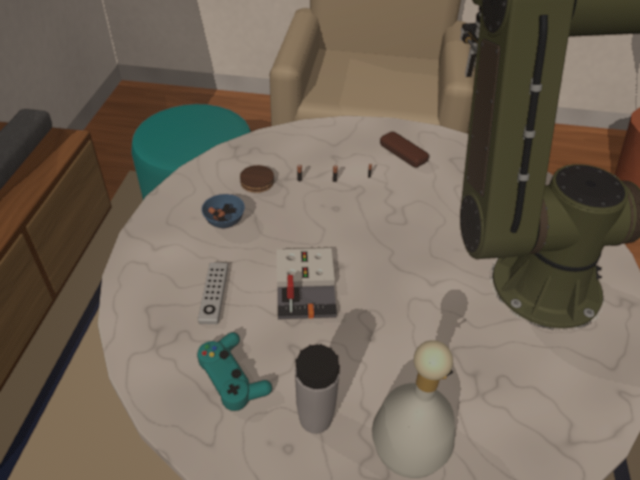

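The top view shows batteries at about (398,219), (405,251) and (418,282). The checker's middle is at about (275,250), with the red handle at (257,238) and the orange mark at (249,258). In the side view the batteries are at (299,172), (335,172) and (370,170), the checker at (307,283), and the handle at (291,290).

```bash
cat > h.py <<'E'
import numpy as np,cv2
from station import ctrl,cams
def ray(i,u,v,z):
    W=i["world_to_cam"];R,t=W[:3,:3],W[:3,3]
    c=-R.T@t;d=R.T@np.array([(u-i["cx"])/i["fx"],(v-i["cy"])/i["fy"],1]);return c+d*(z-c[2])/d[2]
def proj(i,P):
    q=i["world_to_cam"]@np.append(P,1);return np.array([i["fx"]*q[0]/q[2]+i["cx"],i["fy"]*q[1]/q[2]+i["cy"]])
def blobs(m,amin=4):
    n,_,s,c=cv2.connectedComponentsWithStats(m.astype(np.uint8));return [(c[k].round(1),s[k]) for k in range(1,n) if s[k][4]>=amin]
from scipy.spatial.transform import Rotation as Ro
def rel(target,yaw):
    "shift in tool axes (mm) and rotation about tool z for a pointing-down pose"
    o=ctrl.get_obs();R=Ro.from_euler('xyz',o["eef_rot"]).as_matrix()
    Rt=Ro.from_euler('xyz',[np.pi,0,yaw]).as_matrix()
    return (R.T@(np.array(target)-o["ee_pos"])*1000).round(1), Ro.from_matrix(R.T@Rt).as_rotvec().round(3)
E
python3 - <<'E'
from h import *
for n,bx in(("top",[(398,219),(405,251),(418,282)]),("side",[(299,172),(335,172),(370,170)])):
    i=cams.camera_info(n);f=np.load(n+"0.npz");p=f["p"];hsv=cv2.cvtColor(p,cv2.COLOR_BGR2HSV)
    for u,v in bx:
        s=p[v-14:v+15,u-14:u+15];g=s.max(2)<95
        for c,st in blobs(g): print(n,"dark",c+[u-14,v-14],st[2:])
        a=hsv[v-14:v+15,u-14:u+15].astype(int);g=(a[...,1]>85)&(a[...,2]>95)&((a[...,0]<14)|(a[...,0]>172))
        for c,st in blobs(g,3): q=c+[u-14,v-14];print("  copper",q,st[2:],ray(i,*q,.045).round(3),ray(i,*q,.0).round(3))
    x0,y0=(230,210) if n=="top" else (260,235)
    a=hsv[y0:y0+90,x0:x0+90].astype(int);
    for nm,g in(("red",(a[...,1]>150)&(a[...,2]>110)&((a[...,0]<6)|(a[...,0]>172))),("orange",(a[...,1]>150)&(a[...,2]>140)&(a[...,0]>=6)&(a[...,0]<20))):
        for c,st in blobs(g): q=c+[x0,y0];print(nm,q,st,ray(i,*q,.05 if nm=="red" else .02).round(3))
    cv2.imwrite(f"pics/{n}c.png",cv2.resize(p[y0:y0+90,x0:x0+90],None,fx=6,fy=6,interpolation=cv2.INTER_CUBIC))
E
```

```text
top dark [397.1 220.7] [ 5  4 13]
  copper [398.8 217.1] [ 5  5 20] [ 0.635 -0.282  0.045] [ 0.645 -0.289  0.   ]
top dark [403.1 251.8] [ 4  4 11]
  copper [405.2 249. ] [ 5  5 17] [ 0.538 -0.296  0.045] [ 0.546 -0.303  0.   ]
top dark [416.4 282.2] [2 3 5]
  copper [418.4 280.4] [ 4  4 10] [ 0.444 -0.329  0.045] [ 0.449 -0.338  0.   ]
red [256.5 236.9] [22 24 10  6 41] [0.583 0.142 0.05 ]
orange [247. 257.] [13 45  9  5 23] [0.529 0.174 0.02 ]
side dark [299.2 176. ] [ 6  9 44]
  copper [299.1 168.4] [ 5  6 27] [ 0.632 -0.274  0.045] [ 0.642 -0.33   0.   ]
side dark [334.8 176.2] [ 5 10 41]
  copper [334.6 168.6] [ 4  6 23] [ 0.537 -0.29   0.045] [ 0.543 -0.347  0.   ]
side dark [369.3 172.6] [ 4  8 25]
  copper [370.  166.5] [ 3  4 12] [ 0.443 -0.316  0.045] [ 0.445 -0.374  0.   ]
red [289.7 286.2] [28 40  5 23 94] [0.579 0.146 0.05 ]
orange [310.5 310.8] [49 70  4 13 42] [0.526 0.182 0.02 ]
```

View pics/topc.png

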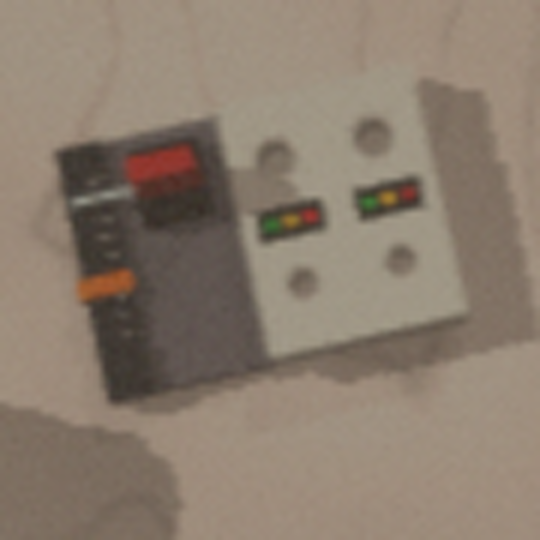

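The crop shows the checker turned about +13°. The narrow wells are in the front row at crop (303,282) and (401,260), the wide ones at (276,157) and (373,135). The handle is at (165,170), the pointer at (103,195) and the mark at (107,286). Next is a wrist view over the batteries.

```bash
python3 - <<'E'
from h import *
o=ctrl.get_obs();i=cams.camera_info("wrist");W=i["world_to_cam"];R=Ro.from_euler('xyz',o["eef_rot"]).as_matrix()
c=-W[:3,:3].T@W[:3,3];print("cam in tool",R.T@(c-o["ee_pos"]),"axis in tool",R.T@W[2,:3], "x",R.T@W[0,:3])
for yaw in (0.6,1.0):
  for t in([.50,-.30,.26],): print(yaw,rel(t,yaw))
E
```

```text
cam in tool [ 0.07910988  0.00129214 -0.17910149] axis in tool [-0.26820935 -0.00134175  0.96335972] x [9.16181786e-04 9.99998223e-01 1.64785516e-03]
0.6 (array([368.3, -97.8, -54.9]), array([-0.001, -0.   , -0.253]))
1.0 (array([368.3, -97.8, -54.9]), array([-0.001, -0.   , -0.653]))
```

The manual's scale: shifts go in shares of 600 mm and turns go in shares of 120 degrees. Converting my numbers, 405 mm is 0.675, 368 mm is 0.6133, -0.653 rad is -0.3118.

Request:
arm_command(plan=[[[0.0767,-0.02,0.0117,0,0,-0.0382,-1],[0.1533,-0.04,0.0233,0,0,-0.0764,-1],[0.23,-0.06,0.035,0,0,-0.1146,-1],[0.3067,-0.08,0.0467,0,0,-0.1528,-1],[0.3833,-0.1017,0.0583,0,0,-0.1958,-1],[0.46,-0.1217,0.07,0,0,-0.234,-1],[0.5367,-0.1417,0.08,0,0,-0.2722,-1],[0.6133,-0.1633,0.0917,0,0,-0.3118,-1],[0.675,-0.1633,0.0917,0,0,-0.3118,-1],[0.675,-0.1633,0.0917,0,0,-0.3118,-1],[0.675,-0.1633,0.0917,0,0,-0.3118,-1],[0.675,-0.1633,0.0917,0,0,-0.3118,-1]]], squeeze=15)

```text
time_s: 1.3
ee_pos: [0.5337, -0.2879, 0.1503]
eef_rot: [-3.141, 0.0, 0.999]
force: [-0.2, -1.5, 0.4]
grip_width: 0.0937
grip_force: 0.0
```

```bash
python3 - <<'E'
from h import *
o=ctrl.get_obs();i=cams.camera_info("wrist");p,d=cams.camera("wrist")
print(o["time_s"],o["ee_pos"],o["eef_rot"],o["joint_vel"].round(3));cv2.imwrite("pics/w1.png",p);np.savez("w1.npz",p=p,d=d,i=i)
for b in([.635,-.279],[.538,-.294],[.444,-.325]): print(proj(i,b+[.05]).round(),proj(i,b+[0]).round())
E
```

```text
1.3 [ 0.53370874 -0.28790038  0.15030188] [-3.14107831e+00  1.19860016e-04  9.98955623e-01] [-0.01  -0.01  -0.     0.002  0.     0.002]
[438. 149.] [420. 145.]
[329. 241.] [328. 224.]
[247. 337.] [257. 308.]
```

View pics/w1.png

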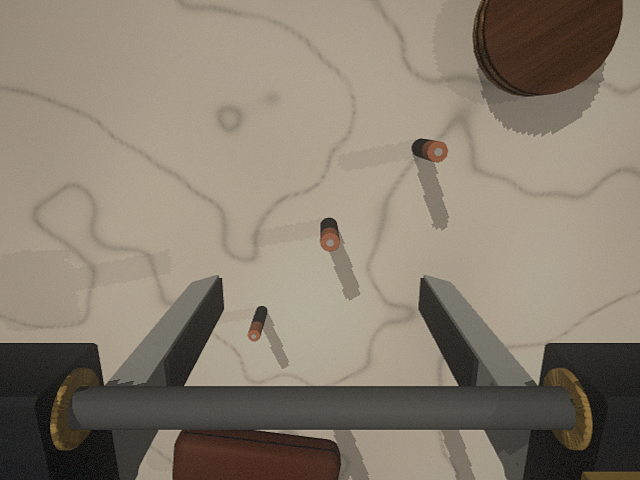

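The wrist view shows battery tops at (437,151), (330,242) and (255,336), the small one being the last. The coasters and the case are clear of the grasps. Now I measure the tops precisely.

```bash
python3 - <<'E'
from h import *
f=np.load("w1.npz",allow_pickle=True);p=f["p"];i=f["i"].item();hsv=cv2.cvtColor(p,cv2.COLOR_BGR2HSV).astype(int)
for u,v,h in((437,151,.0505),(330,242,.0505),(255,336,.0445)):
    a=hsv[v-16:v+17,u-16:u+17];cop=(a[...,1]>105)&(a[...,2]>100)
    cop=np.uint8(cop);cn=max(cv2.findContours(cop,0,1)[0],key=cv2.contourArea);hull=np.zeros_like(cop);cv2.drawContours(hull,[cv2.convexHull(cn)],-1,1,-1)
    but=(hull>0)&(a[...,1]<90);B=blobs(but,3)
    for c,s in B: q=c+[u-16,v-16];print("button",q,s[2:],ray(i,*q,h).round(4))
    # disk from far extents: circle fit radius check
    (x,y),r=cv2.minEnclosingCircle(cn);q=np.array([x+u-16,y+v-16]);print("  copper circ",q.round(1),round(r,1),ray(i,*q,h-.003).round(4))
    m=np.uint8((a[...,2]<70)|(cop>0));cs=max(cv2.findContours(m,0,1)[0],key=cv2.contourArea)
    print("  width px",cv2.minAreaRect(cs)[1],"expect", [round(404*D/(.33-h),1) for D in(.0145,.0105)])
E
```

```text
button [437.8 151.5] [ 9  8 57] [ 0.634  -0.2806  0.0505]
  copper circ [435.  150.1] 12.1 [ 0.6334 -0.2794  0.0475]
  width px (27.783428192138672, 20.385475158691406) expect [21.0, 15.2]
button [329.6 242.4] [ 8  8 50] [ 0.538  -0.2952  0.0505]
  copper circ [329.5 239.2] 11.8 [ 0.5388 -0.2939  0.0475]
  width px (25.0, 18.0) expect [21.0, 15.2]
button [253.2 335.9] [ 6  5 23] [ 0.4457 -0.329   0.0445]
  copper circ [255. 331.] 9.8 [ 0.448  -0.3273  0.0415]
  width px (11.384199142456055, 23.084625244140625) expect [20.5, 14.9]
```

```bash
python3 -c "
from h import *
print(rel([.538,-.295,.027],1.0))"
```

```text
(array([ -3.4,   7.4, 123.5]), array([-0.   ,  0.   , -0.002]))
```

In the tool's units: 123.5 mm is 0.2058, 7.4 mm is 0.0123.

Request:
arm_command(plan=[[[-0.0057,0.0123,0,0,0,0,0.1],[-0.0057,0.0123,0.05,0,0,0,0.1],[-0.0057,0.0123,0.1,0,0,0,0.1],[-0.0057,0.0123,0.15,0,0,0,0.1],[-0.0057,0.0123,0.1833,0,0,0,0.1],[-0.0057,0.0123,0.2058,0,0,0,0.1],[-0.0057,0.0123,0.2058,0,0,0,0.1],[-0.0057,0.0123,0.2058,0,0,0,1],[-0.0057,0.0123,0.2058,0,0,0,1],[-0.0057,0.0123,0.2058,0,0,0,1],[-0.0057,0.0123,0.2058,0,0,0,1],[-0.0057,0.0123,0.2058,0,0,0,1]]])

```text
time_s: 2.55
ee_pos: [0.5392, -0.2944, 0.0277]
eef_rot: [3.141, -0.0, 1.0]
force: [-0.3, 0.1, 5.4]
grip_width: 0.0141
grip_force: 15.0
```

```bash
python3 -c "
from h import *
print(rel([.567,.0485,.15],1.795))"
```

```text
(array([ 303.6, -161.8, -122.5]), array([ 0.001,  0.   , -0.795]))
```

In the tool's units: 303 mm is 0.505, -122 mm is -0.2033, -0.795 rad is -0.3796.

Request:
arm_command(plan=[[[0,0,-0.0667,0,0,0,1],[0,0,-0.1333,0,0,0,1],[0.0333,-0.0167,-0.1917,0,0,-0.0239,1],[0.1,-0.0533,-0.2033,0,0,-0.0764,1],[0.1667,-0.09,-0.2033,0,0,-0.1289,1],[0.2333,-0.125,-0.2033,0,0,-0.1814,1],[0.3,-0.16,-0.2033,0,0,-0.234,1],[0.3667,-0.195,-0.2033,0,0,-0.2865,1],[0.4333,-0.23,-0.2033,0,0,-0.3342,1],[0.505,-0.27,-0.2033,0,0,-0.3796,1],[0.505,-0.27,-0.2033,0,0,-0.3796,1],[0.505,-0.27,-0.2033,0,0,-0.3796,1]]])

```text
time_s: 3.75
ee_pos: [0.5663, 0.0489, 0.1489]
eef_rot: [-3.141, 0.0, 1.796]
force: [0.2, -0.9, -0.8]
grip_width: 0.0139
grip_force: 15.0
```

```bash
python3 - <<'E'
from h import *
o=ctrl.get_obs();i=cams.camera_info("wrist");p,d=cams.camera("wrist")
print(o["time_s"],o["ee_pos"],o["eef_rot"],o["joint_vel"].round(3),o["grip_width"]);cv2.imwrite("pics/w2.png",p);np.savez("w2.npz",p=p,d=d,i=i)
E
```

```text
3.75 [0.56625545 0.04892338 0.14892192] [-3.14145120e+00  1.51823376e-04  1.79619705e+00] [-0.045 -0.002  0.002 -0.001 -0.001 -0.   ] 0.013877959834782457
```

View pics/w2.png

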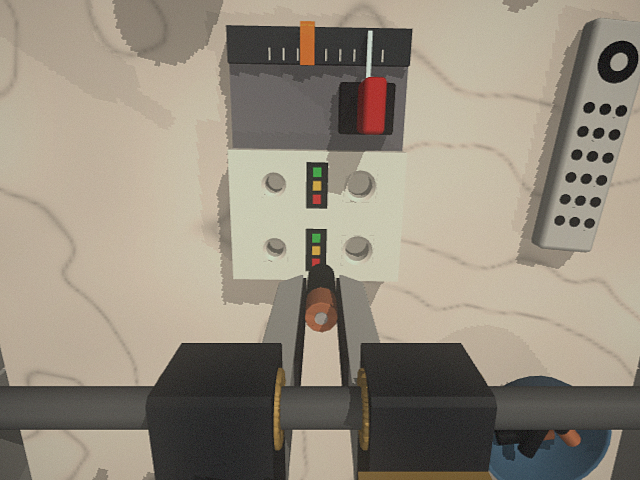

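The wrist view shows the whole checker. Well mouths are at (274,182), (275,247) (narrow) and (360,184), (357,248) (wide). The mark is at (307,43), the pointer at (370,50), the handle at (373,105), and the held battery is upright between the fingers at (320,310).

```bash
python3 - <<'E'
from h import *
f=np.load("w2.npz",allow_pickle=True);p=f["p"];i=f["i"].item();g=cv2.cvtColor(p,cv2.COLOR_BGR2GRAY);hsv=cv2.cvtColor(p,cv2.COLOR_BGR2HSV).astype(int)
M=[(32,-55),(32,-5),(-32,-55),(-32,-5)];W=[]
for (u,v) in((357,248),(360,184),(275,247),(274,182)):
    s=g[v-18:v+19,u-18:u+19].astype(int);med=np.median(s);m=np.uint8(s<med-12);m=cv2.morphologyEx(m,cv2.MORPH_CLOSE,np.ones((5,5)))
    cn=[c for c in cv2.findContours(m,0,1)[0]];cn=min((c for c in cn if cv2.contourArea(c)>60),key=lambda c:np.hypot(*(np.array(cv2.minEnclosingCircle(c)[0])-18)))
    (x,y),r=cv2.minEnclosingCircle(cn);P=ray(i,x+u-18,y+v-18,.03);W.append(P[:2]);print((round(x+u-18,1),round(y+v-18,1)),round(r,1),P.round(4))
# block corners
sat=(g>150)&(hsv[...,1]<45);m=np.uint8(sat);m[:, :200]=0;m[:,430:]=0;m=cv2.morphologyEx(m,cv2.MORPH_OPEN,np.ones((3,3)))
cn=max(cv2.findContours(m,0,1)[0],key=cv2.contourArea);print("block box",cv2.boundingRect(cn))
def fit(A,B):
    A=np.array(A)/1e3;B=np.array(B);a=A-A.mean(0);b=B-B.mean(0);th=np.arctan2((a[:,0]*b[:,1]-a[:,1]*b[:,0]).sum(),(a*b).sum())
    R=np.array([[np.cos(th),-np.sin(th)],[np.sin(th),np.cos(th)]]);t=B.mean(0)-R@A.mean(0);print("yaw",th.round(4),"t",t.round(4),"res mm",((B-A@R.T-t)*1e3).round(1).tolist());return R,t
R,t=fit(M,W)
C=[ray(i,u,v,.03)[:2] for u,v in((229,151),(406,152),(399,279),(234,279))];Rc,tc=fit([(-65,20),(65,20),(65,-80),(-65,-80)],C)
loc=lambda u,v,z:(R.T@(ray(i,u,v,z)[:2]-t)*1e3).round(1)
om=(hsv[...,1]>150)&(hsv[...,2]>110)&(hsv[...,0]>5)&(hsv[...,0]<20);om[100:]=0
for c,s in blobs(om,50): print("mark",c,s,loc(*c,.02))
for v in (35,42,50,58,66): 
    r=g[v,362:380].astype(float);w=np.clip(r-r.min()-60,0,None);print("ptr",v,(w*np.arange(362,380)).sum()/w.sum(),loc((w*np.arange(362,380)).sum()/w.sum(),v,.021))
rm=(hsv[...,1]>150)&((hsv[...,0]<5)|(hsv[...,0]>174))&(hsv[...,2]>90);rm[145:]=0;
for c,s in blobs(rm,100): print("red",c,s,loc(*c,.069))
E
```

```text
(355.5, 247.5) 17.4 [0.5967 0.0411 0.03  ]
(358.0, 184.5) 16.4 [0.5865 0.0887 0.03  ]
(272.9, 251.1) 14.0 [0.5352 0.0239 0.03  ]
(273.3, 184.1) 12.5 [0.5255 0.075  0.03  ]
block box (227, 147, 203, 135)
yaw 0.2285 t [0.5542 0.0864] res mm [[-1.1, 1.0], [0.0, -0.1], [-0.3, -1.6], [1.3, 0.7]]
yaw 0.2206 t [0.556  0.0864] res mm [[1.4, -0.4], [-0.6, -0.8], [-0.4, 1.0], [-0.4, 0.3]]
mark [306.8  42.6] [300  21  15  44 635] [-5.  92.8]
ptr 35 369.81756756756755 [38.7 97.4]
ptr 42 369.34869739478955 [38.5 92.9]
ptr 50 368.8852772466539 [38.3 87.8]
ptr 58 368.7687626774848 [38.4 82.7]
ptr 66 368.3612565445026 [38.3 77.4]
red [374.1 104.8] [ 363   77   24   57 1237] [37.1 49.3]
```

```bash
python3 - <<'E'
from h import *
f=np.load("w2.npz",allow_pickle=True);p=f["p"];i=f["i"].item()
th=.2206;t=np.array([.556,.0864]);R=np.array([[np.cos(th),-np.sin(th)],[np.sin(th),np.cos(th)]])
S=3.6;u0,v0=212,142;im=cv2.resize(p[v0:v0+145,u0:u0+205],None,fx=S,fy=S,interpolation=cv2.INTER_CUBIC)
def P(x,y,z): return (proj(i,np.append(R@np.array([x,y])/1e3+t,z))-[u0,v0]+.5)*S
def poly(L,z,c): cv2.polylines(im,[np.int32([P(x,y,z) for x,y in L])],True,c,1)
poly([(-65,20),(65,20),(65,-80),(-65,-80)],.03,(255,0,0))
for x,y,d in((32,-55,18.5),(32,-5,18.5),(-32,-55,13.5),(-32,-5,13.5)):
    for D,z,c in((d+5,.03,(0,0,255)),(d,.008,(0,255,0))): poly([(x+D/2*np.cos(a),y+D/2*np.sin(a)) for a in np.linspace(0,6.28,40)],z,c)
cv2.imwrite("pics/w2o.png",im)
E
```

```text
(no output)
```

View pics/w2o.png

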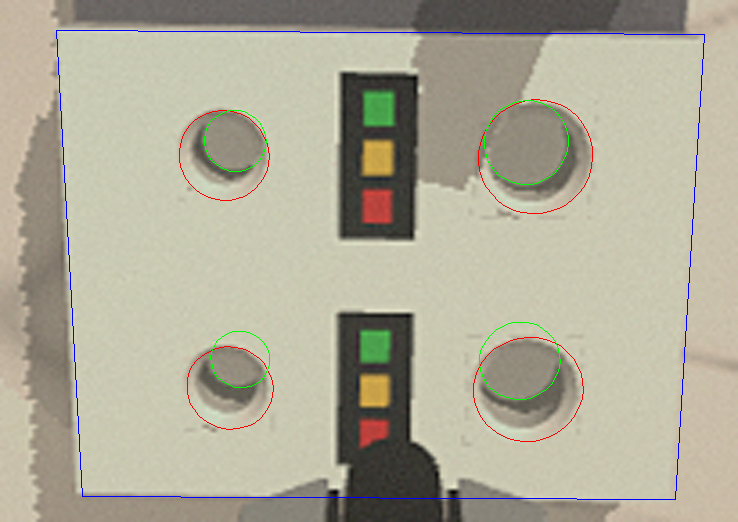

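The overlay fits: the red mouth ellipses lie on all four wells and the blue outline on the block to about 1 mm. Now I compute the placing move, including the battery's offset in the hand.

```bash
cat >> h.py <<'E'
th=.2206;T=np.array([.556,.0864]);Rc=np.array([[np.cos(th),-np.sin(th)],[np.sin(th),np.cos(th)]])
def ck(x,y,z): return np.append(Rc@np.array([x,y])/1e3+T,z)
E
python3 - <<'E'
from h import *
f=np.load("w2.npz",allow_pickle=True);p=f["p"];i=f["i"].item();hsv=cv2.cvtColor(p,cv2.COLOR_BGR2HSV).astype(int)
a=hsv[300:335,300:340];m=(a[...,1]<70)&(a[...,2]>110)
o=ctrl.get_obs();R=Ro.from_euler('xyz',o["eef_rot"]).as_matrix()
for c,s in blobs(m,15):
    q=c+[300,300];P=ray(i,*q,.1489+.0228);print(q,s,(R.T@(P-o["ee_pos"])*1e3).round(1))
yaw=np.pi/2+th
for w in((32,-55),(32,-5)): print(w,ck(*w,0),rel(ck(*w,.150),yaw),rel(ck(*w,.038),yaw))
E
```

```text
[320.3 317.8] [ 15  12  12  13 118] [ -1.1   1.  -22.8]
[320.8 330.8] [  5  23  33  12 195] [ -7.3   1.3 -22.8]
(32, -55) [0.59925935 0.03973494 0.        ] (array([-15.2,  30.3,  -1.1]), array([-0.   ,  0.   ,  0.003])) (array([-15.2,  30.3, 110.9]), array([-0.   ,  0.   ,  0.003]))
(32, -5) [0.5883186  0.08852325 0.        ] (array([34.8, 30.5, -1.1]), array([-0.   ,  0.   ,  0.003])) (array([ 34.8,  30.5, 110.9]), array([-0.   ,  0.   ,  0.003]))
```

In the tool's units: 110 mm is 0.1833, 29.3 mm is 0.0488, 0.003 rad is 0.0014.

Request:
arm_command(plan=[[[-0.0117,0.025,0,0,0,0,1],[-0.0233,0.0488,0,0,0,0.0014,1],[-0.0233,0.0488,0.0667,0,0,0.0014,1],[-0.0233,0.0488,0.1167,0,0,0.0014,1],[-0.0233,0.0488,0.14,0,0,0.0014,1],[-0.0233,0.0488,0.14,0,0,0.0014,1],[-0.0233,0.0488,0.15,0,0,0.0014,1],[-0.0233,0.0488,0.16,0,0,0.0014,1],[-0.0233,0.0488,0.17,0,0,0.0014,1],[-0.0233,0.0488,0.1783,0,0,0.0014,1],[-0.0233,0.0488,0.1833,0,0,0.0014,1],[-0.0233,0.0488,0.1833,0,0,0.0014,1]]])

```text
time_s: 5.0
ee_pos: [0.5979, 0.0411, 0.0386]
eef_rot: [-3.141, -0.0, 1.792]
force: [0.4, -0.6, 0.1]
grip_width: 0.014
grip_force: 15.0
```

Request:
arm_command(plan=[[[0,0,0.0033,0,0,0,1],[0,0,0.0033,0,0,0,1],[0,0,0.0033,0,0,0,0.3],[0,0,0.0033,0,0,0,0.3],[0,0,0.0033,0,0,0,0.3],[0,0,0.0033,0,0,0,0.3],[0,0,-0.0333,0,0,0,0.3],[0,0,-0.1,0,0,0,0.1],[0,0,-0.1667,0,0,0,0.1],[0,0,-0.2,0,0,0,0.1],[-0.0667,0,-0.2,0,0,0,0.1],[-0.0667,0,-0.2,0,0,0,0.1]]])

```text
time_s: 6.2
ee_pos: [0.6075, -0.0009, 0.1597]
eef_rot: [3.14, 0.001, 1.79]
force: [-0.9, 0.8, -0.5]
grip_width: 0.0425
grip_force: 0.0
```

```bash
python3 - <<'E'
from h import *
o=ctrl.get_obs();i=cams.camera_info("wrist");p,d=cams.camera("wrist")
print(o["time_s"],o["ee_pos"],o["grip_width"],proj(i,ck(32,-55,.0585)),proj(i,ck(32,-55,.03)))
u,v=proj(i,ck(32,-55,.0585)).round().astype(int);c=p[max(v-60,0):v+60,u-60:u+60]
hsv=cv2.cvtColor(c,cv2.COLOR_BGR2HSV).astype(int)
for q,s in blobs((hsv[...,1]>105)&(hsv[...,2]>100)&(hsv[...,0]<15),40): print(q+[u-60,max(v-60,0)],s,ray(i,*(q+[u-60,max(v-60,0)]),.0555))
cv2.imwrite("pics/w3.png",cv2.resize(c,None,fx=4,fy=4))
print(rel([.634,-.2805,.11],1.15),rel([.634,-.2805,.027],1.15))
E
```

```text
6.2 [ 0.60746948 -0.00087868  0.15966518] 0.04245558874041683 [320.17413089 177.64084289] [320.15271713 172.81784446]
[275.6 120.6] [11  0 10  6 51] [0.56170671 0.0702401  0.0555    ]
[320.6 177.2] [ 51  48  20  23 284] [0.59956838 0.03972456 0.0555    ]
[277.  186.4] [13 64  9 10 86] [0.57105378 0.02675667 0.0555    ]
(array([-280.3,  -34.6,   49. ]), array([0.  , 0.  , 0.64])) (array([-280.2,  -34.6,  132. ]), array([0.  , 0.  , 0.64]))
```

View pics/w3.png

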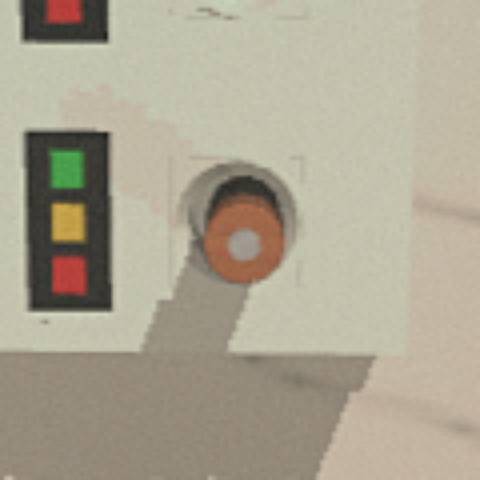

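The crop shows the battery upright and deep in its wide well, with its top at (320,177), where it was predicted. Next is the second thick one.

In the tool's units: -280 mm is -0.4667, -240 mm is -0.4, 0.64 rad is 0.3056.

Request:
arm_command(plan=[[[-0.0667,-0.0083,0.0117,0,0,0.043,0.1],[-0.1333,-0.0167,0.0233,0,0,0.0859,0.1],[-0.2,-0.025,0.035,0,0,0.1289,0.1],[-0.2667,-0.0333,0.0467,0,0,0.1767,0.1],[-0.3333,-0.0417,0.0583,0,0,0.2196,0.1],[-0.4,-0.05,0.07,0,0,0.2626,0.1],[-0.4667,-0.0577,0.0817,0,0,0.3056,0.1],[-0.4667,-0.0577,0.0817,0,0,0.3056,0.1],[-0.4667,-0.0577,0.1333,0,0,0.3056,0.1],[-0.4667,-0.0577,0.1833,0,0,0.3056,0.1],[-0.4667,-0.0577,0.22,0,0,0.3056,0.1],[-0.4667,-0.0577,0.22,0,0,0.3056,0.1]]])

```text
time_s: 7.45
ee_pos: [0.633, -0.2768, 0.0233]
eef_rot: [-3.135, -0.0, 1.153]
force: [0.7, 0.0, -0.2]
grip_width: 0.0425
grip_force: 0.0
```

Request:
arm_command(plan=[[[0,0,0,0,0,0,1],[0,0,0,0,0,0,1],[0,0,0,0,0,0,1],[0,0,0,0,0,0,1],[0,0,0,0,0,0,1]]])

```text
time_s: 7.95
ee_pos: [0.6348, -0.2789, 0.028]
eef_rot: [3.14, -0.0, 1.152]
force: [-0.2, 0.2, 6.5]
grip_width: 0.0139
grip_force: 15.0
```

```bash
python3 -c "
from h import *
print(ctrl.get_obs()['ee_pos'],rel([.567,.0485,.15],np.pi/2+th))"
```

```text
[ 0.63483289 -0.27887682  0.02801871] (array([ 271.5, -195. , -122.3]), array([ 0.001,  0.   , -0.64 ]))
```

In the tool's units: 271.5 mm is 0.4525, -195 mm is -0.325, -0.64 rad is -0.3056.

Request:
arm_command(plan=[[[0,0,-0.0667,0,0,0,1],[0,0,-0.1333,0,0,0,1],[0.0333,-0.0233,-0.1917,0,0,-0.0239,1],[0.0917,-0.0667,-0.2033,0,0,-0.0621,1],[0.15,-0.1083,-0.2033,0,0,-0.1003,1],[0.2083,-0.15,-0.2033,0,0,-0.1385,1],[0.2667,-0.1917,-0.2033,0,0,-0.1814,1],[0.325,-0.2333,-0.2033,0,0,-0.2196,1],[0.3833,-0.275,-0.2033,0,0,-0.2626,1],[0.4525,-0.325,-0.2033,0,0,-0.3056,1],[0.4525,-0.325,-0.2033,0,0,-0.3056,1],[0.4525,-0.325,-0.2033,0,0,-0.3056,1]]])

```text
time_s: 9.15
ee_pos: [0.5667, 0.0493, 0.1493]
eef_rot: [3.141, 0.0, 1.793]
force: [0.5, -0.1, -1.3]
grip_width: 0.0139
grip_force: 15.0
```

```bash
cat > held.py <<'E'
from h import *
import sys
dz=float(sys.argv[1]);w=(float(sys.argv[2]),float(sys.argv[3]));zp=float(sys.argv[4])
o=ctrl.get_obs();i=cams.camera_info("wrist");p,d=cams.camera("wrist");hsv=cv2.cvtColor(p,cv2.COLOR_BGR2HSV).astype(int)
a=hsv[295:340,300:340];m=(a[...,1]<70)&(a[...,2]>110);R=Ro.from_euler('xyz',o["eef_rot"]).as_matrix()
cv2.imwrite("pics/held%d.png"%(o["time_s"]*100),p)
print(o["ee_pos"],o["eef_rot"],o["joint_vel"].round(3))
for c,s in blobs(m,15):
    q=c+[300,295];P=ray(i,*q,o["ee_pos"][2]+dz);print(q,s,(R.T@(P-o["ee_pos"])*1e3).round(1))
print(rel(ck(*w,zp),np.pi/2+th))
E
python3 held.py .0225 32 -5 .038
```

```text
[0.56671369 0.04934756 0.14926033] [3.14110770e+00 2.43839766e-04 1.79306908e+00] [-0.046  0.012 -0.011 -0.    -0.    -0.002]
[320.1 318.6] [ 15  18  13  13 109] [ -2.7   0.7 -22.5]
[320.8 334.1] [  4  28  34  17 334] [-10.    1.  -22.5]
(array([ 34.6,  29.6, 111.1]), array([0., 0., 0.]))
```

In the tool's units: 110 mm is 0.1833, 36.9 mm is 0.0615.

Request:
arm_command(plan=[[[0.03,0.0233,0,0,0,0,1],[0.0615,0.048,0,0,0,0,1],[0.0615,0.048,0.0667,0,0,0,1],[0.0615,0.048,0.1167,0,0,0,1],[0.0615,0.048,0.14,0,0,0,1],[0.0615,0.048,0.14,0,0,0,1],[0.0615,0.048,0.15,0,0,0,1],[0.0615,0.048,0.16,0,0,0,1],[0.0615,0.048,0.17,0,0,0,1],[0.0615,0.048,0.1783,0,0,0,1],[0.0615,0.048,0.1833,0,0,0,1],[0.0615,0.048,0.1833,0,0,0,1]]])

```text
time_s: 10.4
ee_pos: [0.5866, 0.0909, 0.0386]
eef_rot: [-3.141, -0.0, 1.792]
force: [0.3, 0.2, 0.6]
grip_width: 0.0143
grip_force: 15.0
```

In the tool's units: -120 mm is -0.2, -100 mm is -0.1667.

Request:
arm_command(plan=[[[0,0,0.0033,0,0,0,1],[0,0,0.0033,0,0,0,1],[0,0,0.0033,0,0,0,0.3],[0,0,0.0033,0,0,0,0.3],[0,0,0.0033,0,0,0,0.3],[0,0,0.0033,0,0,0,0.3],[0,0,-0.0333,0,0,0,0.3],[0,0,-0.1,0,0,0,0.1],[0,0,-0.1667,0,0,0,0.1],[-0.0667,0,-0.2,0,0,0,0.1],[-0.1333,0,-0.2,0,0,0,0.1],[-0.1333,0,-0.2,0,0,0,0.1]]])

```text
time_s: 11.6
ee_pos: [0.6051, 0.0091, 0.1597]
eef_rot: [3.14, 0.001, 1.788]
force: [0.1, 0.6, -1.0]
grip_width: 0.0426
grip_force: 0.0
```

```bash
python3 - <<'E'
from h import *
o=ctrl.get_obs();i=cams.camera_info("wrist");p,d=cams.camera("wrist");cv2.imwrite("pics/w4.png",p)
hsv=cv2.cvtColor(p,cv2.COLOR_BGR2HSV).astype(int)
for w in((32,-5),(32,-55)):
  u,v=proj(i,ck(*w,.0585)).round().astype(int);a=hsv[v-15:v+15,u-15:u+15]
  for q,s in blobs((a[...,1]>105)&(a[...,2]>90)&(a[...,0]<15),60): q=q+[u-15,v-15];print(w,q,s,proj(i,ck(*w,.0585)),ray(i,*q,.0555)-ck(*w,.0555))
print(o["ee_pos"],rel([.446,-.3285,.10],.95),rel([.446,-.3285,.0255],.95))
E
```

```text
(32, -5) [320.4 117.9] [  5   4  21  22 291] [320.18557633 117.81331076] [ 1.4589635e-04  1.6621897e-05 -6.9388939e-18]
(32, -55) [320.9 191.3] [  6   4  20  22 289] [320.37132236 192.39487392] [ 3.05896465e-04  3.58216660e-04 -6.93889390e-18]
[0.60506098 0.00909663 0.15965123] (array([-297.2, -228.3,   59. ]), array([0.   , 0.   , 0.839])) (array([-297.2, -228.3,  133.5]), array([0.   , 0.   , 0.839]))
```

In the tool's units: -297 mm is -0.495, -228.3 mm is -0.3805, 0.839 rad is 0.4006.

Request:
arm_command(plan=[[[-0.055,-0.0417,0.01,0,0,0.043,0.1],[-0.11,-0.0833,0.0217,0,0,0.0859,0.1],[-0.165,-0.1267,0.0333,0,0,0.1337,0.1],[-0.22,-0.1683,0.0433,0,0,0.1767,0.1],[-0.275,-0.21,0.0533,0,0,0.2196,0.1],[-0.33,-0.2533,0.065,0,0,0.2674,0.1],[-0.385,-0.295,0.0767,0,0,0.3104,0.1],[-0.44,-0.3383,0.0867,0,0,0.3533,0.1],[-0.495,-0.3805,0.0983,0,0,0.4006,0.1],[-0.495,-0.3805,0.0983,0,0,0.4006,0.1],[-0.495,-0.3805,0.0983,0,0,0.4006,0.1],[-0.495,-0.3805,0.0983,0,0,0.4006,0.1]]])

```text
time_s: 12.85
ee_pos: [0.4473, -0.3258, 0.1]
eef_rot: [-3.142, -0.0, 0.955]
force: [0.0, -0.9, 0.4]
grip_width: 0.0423
grip_force: 0.0
```

```bash
python3 - <<'E'
from h import *
o=ctrl.get_obs();i=cams.camera_info("wrist");p,d=cams.camera("wrist");cv2.imwrite("pics/w5.png",p)
q=proj(i,[.446,-.3285,.0445]);u,v=q.round().astype(int);hsv=cv2.cvtColor(p,cv2.COLOR_BGR2HSV).astype(int)
v0,u0=v-30,u-30;a=hsv[v0:v+30,u0:u+30]
for nm,m in(("cop",(a[...,1]>100)&(a[...,2]>90)&(a[...,0]<15)),("but",(a[...,1]<60)&(a[...,2]>100))):
  for c,s in blobs(m,15): c=c+[u0,v0];print(nm,c,s,ray(i,*c,.0445))
print(q,o["ee_pos"],rel([.446,-.3285,.0255],.95))
E
```

```text
cop [319.3 258.5] [ 23  16  16  22 235] [ 0.44712454 -0.32679121  0.0445    ]
but [318.3 262.8] [   0    0   60   60 3120] [ 0.4450165  -0.32870741  0.0445    ]
but [319.4 262.7] [28 28  6  6 31] [ 0.44560557 -0.32904377  0.0445    ]
[319.41285082 261.66366534] [ 0.44732814 -0.32575717  0.10001841] (array([-3.1,  0.5, 74.6]), array([ 0.   , -0.   ,  0.005]))
```

Request:
arm_command(plan=[[[-0.0062,0.0008,0.0333,0,0,0,0.1],[-0.0062,0.0008,0.0833,0,0,0,0.1],[-0.0062,0.0008,0.1133,0,0,0,0.1],[-0.0062,0.0008,0.1242,0,0,0,0.1],[-0.0062,0.0008,0.1242,0,0,0,0.1],[-0.0062,0.0008,0.1242,0,0,0,0.1],[-0.0062,0.0008,0.1242,0,0,0,1],[-0.0062,0.0008,0.1242,0,0,0,1],[-0.0062,0.0008,0.1242,0,0,0,1],[-0.0062,0.0008,0.1242,0,0,0,1],[-0.0062,0.0008,0.1242,0,0,0,1],[-0.0062,0.0008,0.1242,0,0,0,1]]])

```text
time_s: 14.1
ee_pos: [0.445, -0.3303, 0.0256]
eef_rot: [3.141, 0.0, 0.953]
force: [0.2, 0.3, 0.6]
grip_width: 0.01
grip_force: 15.0
```

```bash
python3 -c "
from h import *
print(ctrl.get_obs()['ee_pos'],rel([.567,.0485,.15],np.pi/2+th))"
```

```text
[ 0.44497132 -0.33032564  0.02557433] (array([ 379.5, -120. , -124.5]), array([ 0.   ,  0.   , -0.839]))
```

In the tool's units: 379.5 mm is 0.6325, -124 mm is -0.2067, -0.839 rad is -0.4006.

Request:
arm_command(plan=[[[0,0,-0.0667,0,0,0,1],[0,0,-0.1417,0,0,0,1],[0.0633,-0.02,-0.2067,0,0,-0.043,1],[0.1333,-0.0417,-0.2067,0,0,-0.0859,1],[0.2033,-0.0633,-0.2067,0,0,-0.1337,1],[0.275,-0.0867,-0.2067,0,0,-0.1814,1],[0.3467,-0.11,-0.2067,0,0,-0.2292,1],[0.4167,-0.1317,-0.2067,0,0,-0.2722,1],[0.4867,-0.1533,-0.2067,0,0,-0.3151,1],[0.56,-0.1767,-0.2067,0,0,-0.3581,1],[0.6325,-0.2,-0.2067,0,0,-0.4006,1],[0.6325,-0.2,-0.2067,0,0,-0.4006,1]]])

```text
time_s: 15.3
ee_pos: [0.5676, 0.053, 0.1492]
eef_rot: [3.141, -0.001, 1.799]
force: [-0.4, -0.8, 0.3]
grip_width: 0.0098
grip_force: 15.0
```

Request:
arm_command(plan=[[[0,0,0,0,0,0,1],[0,0,0,0,0,0,1]]])

```text
time_s: 15.5
ee_pos: [0.5668, 0.0477, 0.1494]
eef_rot: [-3.141, 0.0, 1.79]
force: [0.1, 0.3, -0.6]
grip_width: 0.0102
grip_force: 15.0
```

```bash
python3 held.py .0189 -32 -55 .036
```

```text
[0.56678536 0.04772666 0.14935353] [-3.14126298e+00  1.12906406e-04  1.79034367e+00] [-0.014 -0.005  0.001  0.003  0.002  0.   ]
[301.6 312.9] [  0   0   6  45 169] [ -1.8  -7.3 -18.9]
[338.4 306.1] [37  0  3 30 58] [  1.4   8.6 -18.9]
[320.8 308.7] [17 10  9  9 65] [  0.2   1.  -18.9]
[320.9 328. ] [  9  18  25  27 536] [ -9.1   1.1 -18.9]
(array([-14.7, -34. , 113.5]), array([-0.   ,  0.   , -0.002]))
```

In the tool's units: 111 mm is 0.185, -15.4 mm is -0.0257.

Request:
arm_command(plan=[[[-0.0133,-0.0283,0,0,0,0,1],[-0.0257,-0.0583,0,0,0,0,1],[-0.0257,-0.0583,0.0667,0,0,0,1],[-0.0257,-0.0583,0.1167,0,0,0,1],[-0.0257,-0.0583,0.1433,0,0,0,1],[-0.0257,-0.0583,0.1433,0,0,0,1],[-0.0257,-0.0583,0.1533,0,0,0,1],[-0.0257,-0.0583,0.1617,0,0,0,1],[-0.0257,-0.0583,0.17,0,0,0,1],[-0.0257,-0.0583,0.1783,0,0,0,1],[-0.0257,-0.0583,0.185,0,0,0,1],[-0.0257,-0.0583,0.185,0,0,0,1]]])

```text
time_s: 16.75
ee_pos: [0.5361, 0.0259, 0.0379]
eef_rot: [-3.141, -0.0, 1.792]
force: [0.2, 0.4, -0.1]
grip_width: 0.0103
grip_force: 15.0
```

Inserted with no force. I lower it a little more, release, lift, and move back to view.

In the tool's units: -120 mm is -0.2, -100 mm is -0.1667.

Request:
arm_command(plan=[[[0,0,0.005,0,0,0,1],[0,0,0.005,0,0,0,1],[0,0,0.005,0,0,0,0.3],[0,0,0.005,0,0,0,0.3],[0,0,0.005,0,0,0,0.3],[0,0,0.005,0,0,0,0.3],[0,0,-0.0333,0,0,0,0.3],[0,0,-0.1,0,0,0,0.1],[0,0,-0.1667,0,0,0,0.1],[-0.0167,0.05,-0.2,0,0,0,-0.2],[-0.0167,0.1,-0.2,0,0,0,-0.2],[-0.0167,0.1,-0.2,0,0,0,-0.2]]])

```text
time_s: 17.95
ee_pos: [0.599, 0.0296, 0.1587]
eef_rot: [3.14, 0.0, 1.792]
force: [-0.7, 0.4, -1.1]
grip_width: 0.056
grip_force: 0.0
```

```bash
python3 - <<'E'
from h import *
o=ctrl.get_obs();i=cams.camera_info("wrist");p,d=cams.camera("wrist");cv2.imwrite("pics/w6.png",p)
hsv=cv2.cvtColor(p,cv2.COLOR_BGR2HSV).astype(int);g=cv2.cvtColor(p,cv2.COLOR_BGR2GRAY)
for w,z in(((32,-5),.0585),((32,-55),.0585),((-32,-55),.0525)):
  P=ck(*w,z);u,v=proj(i,P).round().astype(int);a=hsv[v-15:v+15,u-15:u+15]
  for q,s in blobs((a[...,1]>105)&(a[...,2]>90)&(a[...,0]<15),40): q=q+[u-15,v-15];print(w,q,s,proj(i,P),((ray(i,*q,z-.003)-P)*1e3).round(1))
for z in(.02,): print("grip",proj(i,ck(35,50,.069)))
loc=lambda u,v,z:(Rc.T@(ray(i,u,v,z)[:2]-T)*1e3).round(1)
om=(hsv[...,1]>150)&(hsv[...,2]>110)&(hsv[...,0]>5)&(hsv[...,0]<20);om[170:]=0
for c,s in blobs(om,50): print("mark",c,s,loc(*c,.02))
rm=(hsv[...,1]>150)&((hsv[...,0]<5)|(hsv[...,0]>174))&(hsv[...,2]>90);
for c,s in blobs(rm,300): print("red",c,s,loc(*c,.069),[loc(s[0]+k,s[1]+s[3]/2,.069) for k in(0,s[2])])
print(o["ee_pos"],o["grip_width"],rel(ck(36,50,.11),np.pi/2+th),rel(ck(36,50,.034),np.pi/2+th))
E
```

```text
(32, -5) [322.7 150.2] [  5   4  21  22 279] [322.61702822 150.68846167] [ 0.   0.2 -3. ]
(32, -55) [323.  220.3] [  7   2  19  24 298] [322.43445756 222.48674112] [ 0.2  1.  -3. ]
(-32, -55) [236.7 217. ] [ 10   5  16  16 164] [234.03185013 220.47088826] [ 1.   2.2 -3. ]
grip [327.83268954  60.6720724 ]
mark [266.6  13.6] [259   0  16  28 405] [-7.6 87.6]
red [328.3  61.3] [ 318   33   22   58 1227] [35.3 49.6] [array([28.9, 49.2]), array([42.5, 49.3])]
[0.59900746 0.02959401 0.15866008] 0.05597147118916067 (array([114.6,   8.1,  47.9]), array([-0.   , -0.   ,  0.001])) (array([114.6,   8.1, 123.9]), array([-0.   , -0.   ,  0.001]))
```

View pics/w6.png

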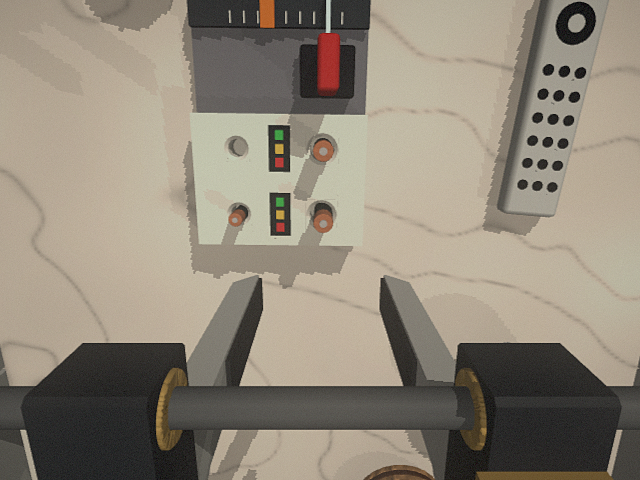

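All three batteries stand in their wells, at (322,150), (323,220) and (237,217). The handle top is at (328,61) and the mark at (267,14). Now I grip the handle.

In the tool's units: 124 mm is 0.2067, 114.6 mm is 0.191.

Request:
arm_command(plan=[[[0.0667,0.005,0.025,0,0,0,-0.2],[0.1333,0.01,0.05,0,0,0,-0.2],[0.191,0.0127,0.08,0,0,0,-0.2],[0.191,0.0127,0.08,0,0,0,-0.2],[0.191,0.0127,0.08,0,0,0,-0.2],[0.191,0.0127,0.125,0,0,0,-0.2],[0.191,0.0127,0.175,0,0,0,-0.2],[0.191,0.0127,0.2067,0,0,0,-0.2],[0.191,0.0127,0.2067,0,0,0,-0.2],[0.191,0.0127,0.2067,0,0,0,-0.2]]])

```text
time_s: 19.0
ee_pos: [0.5798, 0.1419, 0.0356]
eef_rot: [3.141, 0.0, 1.791]
force: [0.3, -0.3, -0.9]
grip_width: 0.0562
grip_force: 0.0
```

Request:
arm_command(plan=[[[0,0,0,0,0,0,1],[0,0,0,0,0,0,1],[0,0,0,0,0,0,1],[0,0,0,0,0,0,1],[0,0,0,0,0,0,1],[0,0,0,0,0,0,1]]], squeeze=40)

```text
time_s: 19.6
ee_pos: [0.5785, 0.1426, 0.0345]
eef_rot: [-3.139, -0.0, 1.792]
force: [-4.2, -0.8, 8.4]
grip_width: 0.0135
grip_force: 40.0
```

```bash
cat > pm.py <<'E'
from h import *
o=ctrl.get_obs();print(o["time_s"],o["ee_pos"],(Rc.T@(o["ee_pos"][:2]-T)*1e3).round(1),o["eef_rot"],o["grip_width"],o["grip_force"])
i=cams.camera_info("wrist");p,d=cams.camera("wrist");cv2.imwrite("pics/pm%d.png"%(o["time_s"]*100),p)
hsv=cv2.cvtColor(p,cv2.COLOR_BGR2HSV).astype(int);g=cv2.cvtColor(p,cv2.COLOR_BGR2GRAY).astype(float)
loc=lambda u,v,z:(Rc.T@(ray(i,u,v,z)[:2]-T)*1e3).round(1)
print("mark pred",proj(i,ck(-7,92,.02)),"rest ptr",proj(i,ck(35,92,.02)))
om=(hsv[...,1]>150)&(hsv[...,2]>110)&(hsv[...,0]>5)&(hsv[...,0]<20)
for c,s in blobs(om,60): print("mark",c,s,loc(*c,.02))
# pointer: brightest narrow run on rows over rail
wm=(hsv[...,1]<60)&(hsv[...,2]>150);
for c,s in blobs(wm,20):
    if s[3]>2*s[2] and 80<s[1]+s[3]<330: print("white",c,s,loc(*c,.021))
E
python3 pm.py
```

```text
19.6 [0.5785294  0.14264147 0.03451919] [34.3 49.9] [-3.13948903e+00 -2.70987583e-05  1.79177140e+00] 0.013496555323620202 39.987226724624634
mark pred [233.67231987 199.20493736] rest ptr [320.27137216 199.33555463]
mark [233.  194.9] [ 221  166   27   60 1315] [-7.2 94.1]
white [321.6 217.1] [318 183   8  70 469] [35.7 83.4]
white [179.7 210.6] [178 203   4  16  41] [-33.4  86.5]
white [200.  210.7] [199 203   3  16  40] [-23.5  86.5]
white [220.1 210.3] [219 203   3  16  37] [-13.7  86.7]
white [260.7 212.1] [260 204   3  16  37] [ 6.  85.9]
white [281.  211.5] [280 204   3  16  48] [15.9 86.2]
white [301.5 211.5] [301 204   2  16  32] [25.9 86.2]
white [341.8 212. ] [341 205   3  16  41] [45.5 86. ]
```

In the tool's units: -43 mm is -0.0717, -40 mm is -0.0667.

Request:
arm_command(plan=[[[0,-0.0083,0,0,0,0,1],[0,-0.0183,0,0,0,0,1],[0,-0.0283,0,0,0,0,1],[0,-0.0383,0,0,0,0,1],[0,-0.0483,0,0,0,0,1],[0,-0.0583,0,0,0,0,1],[0,-0.0667,0,0,0,0,1],[0,-0.0717,0,0,0,0,1],[0,-0.0717,0,0,0,0,1],[0,-0.0717,0,0,0,0,1],[0,-0.0717,0,0,0,0,1],[0,-0.0717,0,0,0,0,1]]])

```text
time_s: 20.85
ee_pos: [0.5378, 0.1339, 0.0346]
eef_rot: [3.139, -0.001, 1.792]
force: [6.5, 6.2, -5.3]
grip_width: 0.014
grip_force: 40.0
```

```bash
python3 pm.py; ls pics
```

```text
20.85 [0.53780993 0.13392553 0.0345534 ] [-7.3 50.4] [ 3.13910384e+00 -7.21761196e-04  1.79162159e+00] 0.013958808179066445 39.98133301734924
mark pred [319.26986494 200.13526245] rest ptr [405.72826836 200.17589069]
mark [316.7 194. ] [308 167  22  60 940] [-8.2 95. ]
white [321.6 217.7] [318 183   8  70 443] [-5.9 83.5]
white [263.9 211.8] [263 204   3  16  43] [-33.9  86.4]
white [284.  211.5] [283 204   3  16  48] [-24.2  86.6]
white [304.5 211.7] [304 204   2  16  31] [-14.2  86.5]
white [344.9 212.1] [344 205   3  16  45] [ 5.5 86.3]
white [365.1 213. ] [364 205   3  16  44] [15.3 85.8]
white [385.3 213.3] [384 205   3  16  38] [25.2 85.7]
white [405.6 212.4] [404 205   4  16  40] [35.1 86.2]
white [425.8 212.8] [424 205   4  17  39] [44.9 86. ]
held1550.png
held915.png
pm1960.png
pm2085.png
side0.png
sidec.png
top0.png
topc.png
w1.png
w2.png
w2o.png
w3.png
w4.png
w5.png
w6.png
```

In the tool's units: -2 mm is -0.0033, -1 mm is -0.0017.

Request:
arm_command(plan=[[[0,-0.0017,0,0,0,0,1],[0,-0.0033,0,0,0,0,1],[0,-0.0033,0,0,0,0,1],[0,-0.0033,0,0,0,0,1],[0,-0.0033,0,0,0,0,1],[0,-0.0033,0,0,0,0,1]]])

```text
time_s: 21.5
ee_pos: [0.5359, 0.1335, 0.0346]
eef_rot: [3.139, -0.001, 1.792]
force: [7.6, 6.1, -5.3]
grip_width: 0.0139
grip_force: 40.0
```

```bash
python3 pm.py; python3 -c "
import cv2,glob
from station import cams,ctrl
p,_=cams.camera('wrist');cv2.imwrite('pics/fin.png',p);o=ctrl.get_obs();print(o['force'],o['grip_force'],o['joint_vel'].round(3))"
```

```text
21.5 [0.53591631 0.1335167  0.03457543] [-9.3 50.4] [ 3.13897981e+00 -7.30660357e-04  1.79161139e+00] 0.01390967319112626 39.98132407665253
mark pred [323.32135579 200.17670967] rest ptr [409.76904803 200.21603601]
mark [322. 194.] [312 167  22  60 937] [-7.6 95. ]
white [321.6 217.7] [318 183   8  70 443] [-7.8 83.5]
white [267.8 211.8] [267 204   3  16  41] [-34.   86.4]
white [288.  211.5] [287 204   3  16  48] [-24.2  86.6]
white [308.5 211.7] [308 204   2  16  31] [-14.2  86.5]
white [348.9 212. ] [348 205   3  16  44] [ 5.5 86.4]
white [369.1 213. ] [368 205   3  16  44] [15.3 85.9]
white [389.2 213.3] [388 205   3  16  39] [25.1 85.7]
white [409.5 212.9] [408 205   4  17  41] [35.  85.9]
white [429.7 213. ] [428 206   4  16  42] [44.9 85.9]
[ 7.4057641   6.21283951 -5.44816405] 39.98120963573456 [ 0.002 -0.     0.001 -0.001 -0.001 -0.   ]
```

View pics/fin.png

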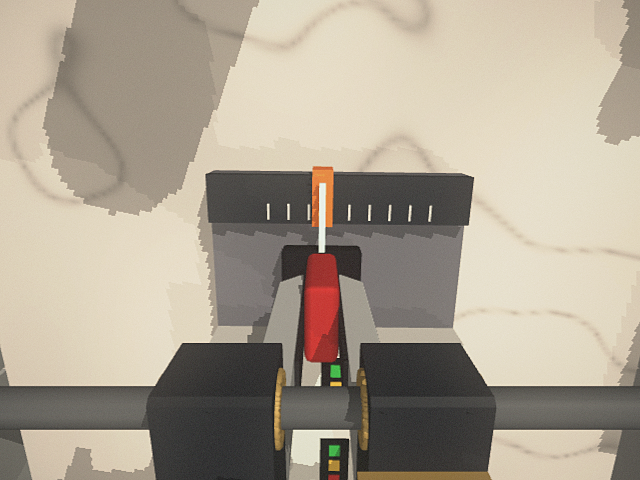

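The pointer at u≈322 is centred on the mark (u 312–333). The slide is still and held at 40 N, so I hand in.

```bash
python3 -c "
from station import ctrl
print(ctrl.hand_in())"
```

```text
the job is handed in; nothing more can be done
None
```

The job is handed in at about 21.6 s: all three batteries looked seated in wells of their own size, and the gripper is holding the test slide with its pointer centred on the orange mark; the hand-in returned no verdict.

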